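Push a perforated tray home into its locating corner

ROBOT

A 6-joint arm with a two-finger parallel gripper is mounted at the origin on the work surface. World frame = base frame: x ahead of the robot, y to its left, z up, the work surface at z = 0. Lengths are in mm, angles in rad, forces in N, time in s.
With the tool pointing down it reaches from about 400 to 925 mm from the base axis. Payload 12.5 kg.
Tool frame: the origin (TCP) lies between the finger pads; the fingertips stand 19 mm ahead of it and the grasp point (between the pads) is the TCP (env.tips_ahead is the distance from the TCP to the fingertips, in mm); z points along the fingers, y is the line along which they close (so a half turn about z gives the same grasp; the last joint's range is limited). The gripper opens to 95 mm and grips with 3 to 60 N. Pads are 20 mm wide; open, the fingers measure 119 mm over their backs; the gripper's body (75 mm by 180 mm) begins 59 mm behind the grasp point.
Start: joints at [1.084, 0.491, 1.559, -0, 1.092, -0.106], TCP at [232.275, 580.255, 203.261] pointing down, gripper open.
Joint ranges: [-3.1, 3.1], [-0.84, 2.19], [0.05, 2.79], [-1.13, 4.28], [0.06, 2.93], [-2.69, 2.69]. Speed limits (rad/s): [2.22, 2.22, 2.79, 3.14, 3.14, 3.14].

INTERFACE

Orientations are given as [roll, pitch, yaw] about the fixed x, y, z axes, in that order (R = Rz(yaw) Ry(pitch) Rx(roll)).
In Python, from cell import env gives the robot as it stands.
- The arm moves only by the shell command python3 -m crank 'ROWS'. ROWS is JSON, a list of rows, each a list of 5 numbers: the shift along the tool's x, y, z in mm, then the turn about the tool's z in degrees, then the finger opening in mm, from 0 to 95.1. In form: [[dx, dy, dz, yaw, grip], ...]. A call has 1 to 10 rows; each row is the pose to reach, as a shift and turn from the pose commanded when the call began, along the tool's axes at that moment; what a row does not reach only later rows make up. A row lasts 1/12 s, in which the tool goes at most 41.7 mm and 7.16 degrees, less where a joint would pass 70% of its speed; a pose out of reach is approached as far as the arm can. A call with a gripper value outside its range is refused whole. The fingers move at their own pace and stop on an object; the grip force is fixed at half the most. Time passes only in rows, so rows that repeat a pose let the fingers close. It gives the time, the measured TCP pose, the force, the opening and the grip force at its end, in the units of the state.
- env.state(): the state, without advancing time (a new reading comes with each control period).
- env.read_camera(name): name is "scene" or "top" or "wrist"; returns a dict with "img" (384x512x3 uint8, blue, green, red), "K" (3x3 intrinsics, pixels), "pose" (4x4, takes a point from camera to world coordinates). Camera axes: x right, y down, z forward; pixel columns grow to the right and rows downward; lengths in mm; the calibration is good to about 2 mm. A picture is of the moment at which its call begins. There is no depth.
- env.job_done(): hands the job in; it is judged then, once.
The state is a dict: "t": time; "joints": joint angles; "qvel": joint speeds; "tau": joint torques, N m; "eef_pos": TCP position; "tcp_rot": TCP orientation; "ft_force": force on the tool from outside, world axes, zero at the start; "moment": the same for the moment, N m; "opening": opening from 0.0 (shut) to 1.0 (fully open); "grip_force": force on a finger pad.
Only numpy, scipy, OpenCV 4.12 (cv2) and the standard library are available. Lean on these libraries where they do the work, as an engineer would, in place of code of your own. Each camera call takes 0.05 s, during which the arm holds its last target. There are 200 camera calls.

TASK

Push the perforated metal tray along the bench into the corner that the aluminium fence makes with the square steel stop block (the rectangular one, not the round post): its long side flat and square against the fence and its end up against the block. Push with the fingertips on the metal of the tray: keep it flat on the bench, do not lift or tip it, and do not touch its four white spacers. Leave the other things on the bench where they are.

Things in the scene. Friction and masses are not known exactly. Their poses are not given: they have to be found in the camera images.
- tray: Loose flat tray of perforated grey sheet metal, a closed rectangular slab 86 mm (own x) by 150 mm (own y) by 22 mm high, 0.3 to 0.6 kg, slides on the bench. Origin at the centre of its underside, z up. It starts on the robot's side of the fence, up to 0.3 rad askew to it. Four white spacers stand on its top.
- tray_spacers: The four white plastic spacers fixed upright on the tray's top: 12 mm across, 18 mm high (their tops 40 mm above the bench), at x = +-33 mm, y = +-65 mm in the tray's frame. Not to be touched. Same origin and axes as the tray.
- fence: Aluminium bar fixed to the bench, 430 mm long (own y), 22 mm thick (own x), 30 mm high. Origin on the bench at the middle of its front face (the face towards the robot); own -x points out of that face towards the tray, own y runs along it, z up. Its place and yaw (up to 0.15 rad) vary. A tray lying flat against it has its origin at x = -43 mm in this frame.
- square_stop: Rectangular steel block fixed to the bench at one end of the fence's front face, at either the left or the right end: 86 mm (own x, across the fence) by 25 mm (own y, along the fence) by 30 mm high. Origin at the centre of its underside, 43 mm in front of the fence face and 190 mm along it from the fence's middle; axes parallel to the fence's. With the tray home against it the two origins are 87.5 mm apart.
- round_stop: Round steel post, 32 mm across and 30 mm high, fixed at the other end of the fence in the same way (origin at the centre of its underside, 43 mm in front of the fence face, 190 mm from the fence's middle). Not the stop to use.
- carton: Loose yellow carton 60 x 110 x 40 mm high, behind the fence. Origin at the centre of its underside.
- screw_box: Loose open cardboard box of screws 80 x 110 x 40 mm high, left of the fence. Origin at the centre of its underside.
- spacer_left: Loose white spacer standing left of the tray, 22 mm across, 40 mm high. Origin at the centre of its underside.
- spacer_right: Loose white spacer standing right of the tray, 22 mm across, 40 mm high. Origin at the centre of its underside.
- screwdriver: Loose screwdriver, 180 mm long, lying behind the fence along its own x.
- tape_roll: Loose roll of clear tape lying flat, 90 mm across, 25 mm high, right of the fence. Origin at the centre of its underside.
- black_case: Loose black plastic case 80 x 120 x 35 mm high, left and towards the robot. Origin at the centre of its underside.
Not all that is in view belongs to the job. What is shaped like the tray but green or red is not meant.

How it is judged:
By the outcome, as a careful person would: the job done as asked, in the order asked, and still so for the second after the job is handed in, with the robot touching nothing.
It also fails if it takes over 54 s, if anything falls off the work surface, if the arm or the gripper's body presses on something with over 40 N, if the wrist force passes 120 N, or if a joint passes its speed limit or range.

## Working session

There is one attempt and no reset: what is moved stays moved. The work goes in short steps, Python scripts to look and compute and a shell command to move; the robot and the scene stay as the last step left them, time stands still between calls to the robot, and variables do not carry over. Pictures are saved under pics/ and viewed, at most 10 in all, crops included, and the job is handed in when it is done.

```bash
mkdir -p pics; ls; python3 - <<'E'
from cell import env
import cv2,numpy as np
for n in("scene","top"):
    c=env.read_camera(n);cv2.imwrite(f"pics/{n}0.png",c["img"]);np.savez(f"{n}0.npz",**c)
    print(n,c["K"].round(1).tolist(),c["pose"].round(3).tolist())
s=env.state();print(s["t"],s["eef_pos"],s["tcp_rot"],s["opening"],env.tips_ahead)
E
```

```text
pics
scene [[371.4, 0.0, 257.0], [0.0, 371.4, 195.8], [0.0, 0.0, 1.0]] [[-0.483, 0.748, -0.455, 1082.267], [0.876, 0.415, -0.247, 285.404], [0.004, -0.517, -0.856, 1007.475], [0.0, 0.0, 0.0, 1.0]]
top [[351.7, 0.0, 254.2], [0.0, 351.7, 192.2], [0.0, 0.0, 1.0]] [[-0.02, -0.997, 0.075, 514.13], [-0.999, 0.022, 0.027, -14.965], [-0.029, -0.074, -0.997, 943.237], [0.0, 0.0, 0.0, 1.0]]
0.1 [232.16618396 580.04665779 202.72173503] [-3.14062097e+00 -1.11862010e-04  2.76080948e+00] 1.0017530929691791 19.0
```

View pics/top0.png

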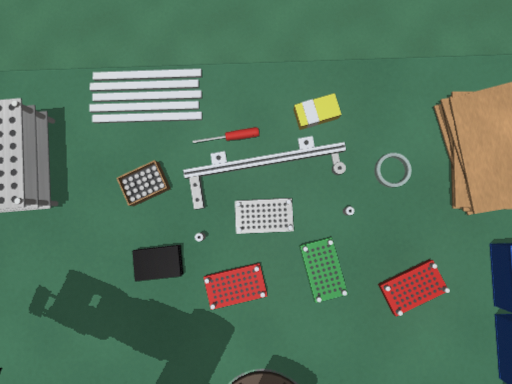

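View pics/scene0.png

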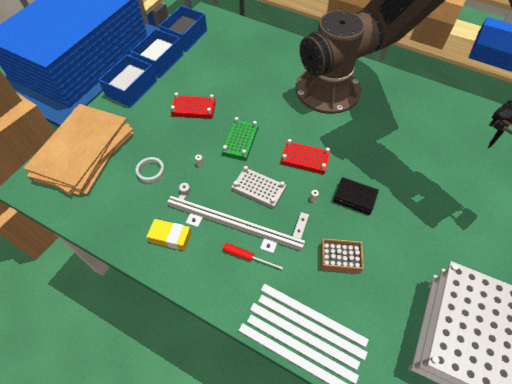

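The top view shows the grey tray at about (264,216) and the fence running from (185,173) to (345,147). The square stop is at its left end (196,190) and the round post at (339,165). Next I'll measure these.

```bash
cat > h.py <<'E'
import cv2,numpy as np
from cell import env
def ray(c,uv,z):
    uv=np.atleast_2d(uv).astype(float)
    d=np.c_[uv,np.ones(len(uv))]@np.linalg.inv(c["K"]).T@c["pose"][:3,:3].T
    o=c["pose"][:3,3]
    return (o+d*((z-o[2])/d[:,2])[:,None])[:,:2]
def rectify(c,z,x0,x1,y0,y1,s=2):
    # metric picture of plane z: col=(y1-y)*s,row=(x1-x)*s
    w=np.array([[x0,y0],[x0,y1],[x1,y1],[x1,y0]],float)
    P=np.linalg.inv(c["pose"]);p=(np.c_[w,np.full(4,z),np.ones(4)]@P.T)[:,:3]@c["K"].T
    H=cv2.getPerspectiveTransform((p[:,:2]/p[:,2:]).astype(np.float32),np.float32([[(y1-y)*s,(x1-x)*s] for x,y in w]))
    return cv2.warpPerspective(c["img"],H,(int((y1-y0)*s),int((x1-x0)*s)),flags=cv2.INTER_CUBIC)
E
python3 - <<'E'
from h import *
c=dict(np.load("top0.npz"))
hsv=cv2.cvtColor(c["img"],cv2.COLOR_BGR2HSV)
m=((hsv[...,1]<70)&(hsv[...,2]>70)).astype(np.uint8)
roi=np.zeros_like(m);roi[130:250,175:360]=1;m*=roi
mc=cv2.morphologyEx(m,cv2.MORPH_CLOSE,np.ones((5,5)))
n,l,st,ce=cv2.connectedComponentsWithStats(mc)
for i in range(1,n):
    if st[i,4]<30:continue
    ys,xs=np.where(l==i);p=np.c_[xs,ys]
    r=cv2.minAreaRect(p.astype(np.float32));
    print(st[i].tolist(),r)
    for z in (0,22,30):
        w=ray(c,p,z).astype(np.float32);r=cv2.minAreaRect(w);print(z,r)
a=rectify(c,30,440,680,-220,280,1.6)
cv2.imwrite("pics/rect0.png",a)
E
```

```text
[192, 131, 38, 12, 115] ((211.15768432617188, 138.9115447998047), (7.45499324798584, 38.590553283691406), 74.74488067626953)
0 ((733.4671020507812, 125.251953125), (20.708065032958984, 105.48867797851562), 13.944034576416016)
22 ((728.3511962890625, 121.98152923583984), (20.2250919342041, 103.02825164794922), 13.944055557250977)
30 ((726.4909057617188, 120.79230499267578), (20.049514770507812, 102.1335678100586), 13.944073677062988)
[183, 135, 163, 75, 2705] ((265.4997253417969, 165.58705139160156), (51.981788635253906, 164.71218872070312), 76.15930938720703)
0 ((656.7896728515625, -20.667800903320312), (141.8883056640625, 445.5775146484375), 12.61902141571045)
22 ((653.4622192382812, -20.534820556640625), (138.57896423339844, 435.1849060058594), 12.619029998779297)
30 ((652.2522583007812, -20.486404418945312), (137.37554931640625, 431.40582275390625), 12.619020462036133)
[234, 198, 60, 36, 1981] ((263.5386657714844, 215.3896484375), (33.92447280883789, 58.37963104248047), 87.51044464111328)
0 ((522.3313598632812, -12.983421325683594), (90.47321319580078, 155.8603515625), 1.493066906
[... 752 characters left out ...]
5173721313477, 28.34645652770996), 43.88040542602539)
22 ((471.6634216308594, 155.30975341796875), (24.138713836669922, 27.68526268005371), 43.8804817199707)
30 ((472.03216552734375, 153.83108520507812), (23.92908477783203, 27.44484519958496), 43.880462646484375)
[303, 240, 30, 10, 70] ((317.7353210449219, 245.94119262695312), (6.5484619140625, 30.074417114257812), 75.96376037597656)
0 ((438.7024230957031, -154.80572509765625), (17.121517181396484, 79.52685546875), 12.911612510681152)
22 ((440.461669921875, -151.5441131591797), (16.722171783447266, 77.67198944091797), 12.911609649658203)
30 ((441.1014404296875, -150.35804748535156), (16.576974868774414, 76.9974594116211), 12.911624908447266)
```

View pics/rect0.png

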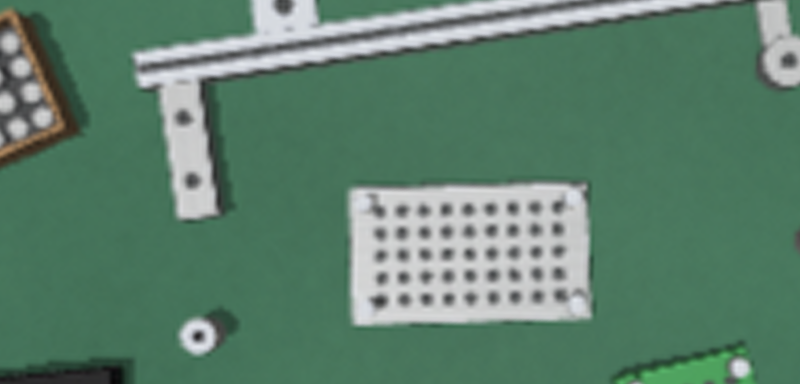

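```bash
cat > geo.py <<'E'
from h import *
# fence front edge (z=30) and stop inner face (z=30), from the metric top picture
c=dict(np.load("top0.npz"));s=4;y1=280
a=rectify(c,30,440,700,-220,y1,s);v=cv2.GaussianBlur(a,(5,5),0)[...,2]>150
def fit(p):
    f=cv2.fitLine(np.float32(p),cv2.DIST_HUBER,0,.01,.01).ravel();return f
W=lambda q:(700-q[1]/s,y1-q[0]/s)
pts=[]
for col in range(int((y1-130)*s),int((y1+130)*s),8):
    x0=615-(y1-col/s-0)*.131
    rows=np.where(v[int((700-x0-25)*s):int((700-x0+15)*s),col])[0]
    if len(rows):pts.append(W((col,rows.max()+int((700-x0-25)*s))))
f=fit(pts);yaw=np.arctan2(-f[0]*np.sign(f[1]),abs(f[1]));print("fence yaw",yaw,"x at y=0",f[2]-f[3]*f[0]/f[1])
E
python3 - <<'E'
from geo import *
n=np.array([np.cos(yaw),np.sin(yaw)]);t=np.array([-np.sin(yaw),np.cos(yaw)])
e=np.array([f[2],f[3]])
# block, in fence coordinates: mask pixels 15..75 mm in front of fence
ys,xs=np.where(v);P=np.c_[700-ys/s,y1-xs/s]-e;U=P@n;T=P@t
k=(U<-15)&(U>-80)&(T>110)&(T<240)
print("block T pct",np.percentile(T[k],[1,50,99]),"U min",np.percentile(U[(T>np.median(T[k])-6)&(T<np.median(T[k])+6)&(U<0)&(U>-120)],1))
k2=(abs(U+20)<100);kf=(U>-6)&(U<0);print("fence T ends",np.percentile(T[(U>-1.5)&(U<20)],[.5,99.5]))
c22=np.array([522.1,-13.])-e;print("tray U,T",c22@n,c22@t,"e",e)
E
```

```text
Traceback (most recent call last):
  File "geo.py", line 13, in <module>
    f=fit(pts);yaw=np.arctan2(-f[0]*np.sign(f[1]),abs(f[1]));print("fence yaw",yaw,"x at y=0",f[2]-f[3]*f[0]/f[1])
  File "geo.py", line 6, in fit
    f=cv2.fitLine(np.float32(p),cv2.DIST_HUBER,0,.01,.01).ravel();return f
      ~~~~~~~~~~~^^^^^^^^^^^^^^^^^^^^^^^^^^^^^^^^^^^^^^^^
cv2.error: OpenCV(4.12.0) /io/opencv/modules/imgproc/src/linefit.cpp:618: error: (-215:Assertion failed) npoints2 >= 0 || npoints3 >= 0 in function 'fitLine'
```

```bash
sed -i 's/x0=615/x0=651/; s/-0)\*/)*/' geo.py
cat > m.py <<'E'
from geo import *
n=np.array([np.cos(yaw),np.sin(yaw)]);t=np.array([-np.sin(yaw),np.cos(yaw)])
e=np.array([f[2],f[3]])
ys,xs=np.where(v);P=np.c_[700-ys/s,y1-xs/s]-e;U=P@n;T=P@t
k=(U<-15)&(U>-80)&(T>110)&(T<240)
tm=np.median(T[k])
if __name__=="__main__":
    print("block T",np.percentile(T[k],[1,50,99]),"Umin",U[(abs(T-tm)<6)&(U<0)&(U>-110)].min())
    print("fence T ends",np.percentile(T[(U>1)&(U<8)],[.5,99.5]))
    d=np.array([522.1,-13.])-e;print("tray U,T",d@n,d@t,"e",e,"home T",tm-87.5)
E
python3 m.py
```

```text
fence yaw 0.1478573 x at y=0 654.8147
block T [182.67995487 194.71745697 206.6584373 ] Umin -86.30287688239889
fence T ends [-196.99720252  304.03563216]
tray U,T -133.18179240092113 30.351390153102326 e [658.3 -23.4] home T 107.21745697402184
```

```bash
python3 -m crank '[[-314,-197,0,-30.3,70],[-314,-197,0,-30.3,70],[-314,-197,0,-30.3,70],[-314,-197,0,-30.3,70],[-314,-197,0,-30.3,70],[-314,-197,0,-30.3,70],[-314,-197,0,-30.3,70],[-314,-197,0,-30.3,70],[-314,-197,0,-30.3,70],[-314,-197,0,-30.3,70]]'
cat > to.py <<'E'
# python3 to.py U T [z]: shift in tool axes to a fence-frame point; prints the present fence-frame TCP
import sys,io,contextlib
with contextlib.redirect_stdout(io.StringIO()): from m import *
from scipy.spatial.transform import Rotation as R
s_=env.state();p=s_["eef_pos"];r=R.from_euler("xyz",s_["tcp_rot"])
d=p[:2]-e;print("t",s_["t"],"U,T,z",d@n,d@t,p[2],"turn err deg",np.degrees((s_["tcp_rot"][2]-np.pi-yaw+np.pi)%(2*np.pi)-np.pi),"F",s_["ft_force"].round(1))
if len(sys.argv)>3:
    u,tt,z=map(float,sys.argv[1:4]);g=e+u*n+tt*t
    print("shift",r.inv().apply(np.r_[g,z]-p).round(1))
E
python3 to.py -220 30 203
```

```text
t: 0.93
eef_pos: [453.6, 276.2, 203.1]
tcp_rot: [-3.141, 0.0, -2.998]
ft_force: [-0.1, -0.1, -0.4]
opening: 0.735
grip_force: 0.0
t 0.9333 U,T,z -158.29529039395993 326.53193489552837 203.0518435570415 turn err deg -0.2227539005643961 F [-0.1 -0.1 -0.4]
shift [  60.6 -296.8    0.3]
```

```bash
python3 -m crank '[[62,-297,0,0,70],[62,-297,0,0,70],[62,-297,0,0,70],[62,-297,0,0,70],[62,-297,0,0,70],[62,-297,0,0,70],[62,-297,0,0,70],[62,-297,0,0,70],[62,-297,0,0,70],[62,-297,40,0,70]]'
python3 to.py -220 30 28; python3 - <<'E'
from h import *
c=env.read_camera("top");cv2.imwrite("pics/top1.png",cv2.resize(c["img"][100:330,120:420],None,fx=2.5,fy=2.5))
E
```

```text
t: 1.77
eef_pos: [436.0, -23.2, 167.2]
tcp_rot: [-3.138, 0.009, -2.996]
ft_force: [2.3, 0.3, -0.4]
opening: 0.734
grip_force: 0.0
t 1.7667 U,T,z -219.80134638116712 32.969873891479004 167.23598825690638 turn err deg -0.11116520417389535 F [ 2.3  0.3 -0.4]
shift [  1.5  -2.5 139.2]
```

View pics/top1.png

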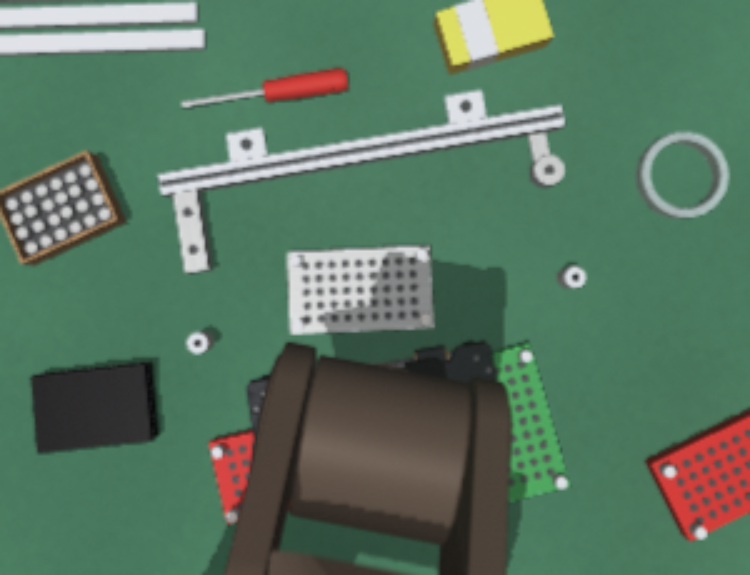

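The bench ahead of the tray is clear, and both fingers will come down between the tray and the red and green decoys. Next I lower the tool.

```bash
python3 -m crank '[[0,-2,40,0,70],[0,-2,80,0,70],[0,-2,115,0,70],[0,-2,136,0,70],[0,-2,136,0,70],[0,-2,136,0,70]]'; python3 to.py -100 30 28
```

```text
t: 2.32
eef_pos: [432.9, -23.3, 27.0]
tcp_rot: [3.14, -0.003, -2.992]
ft_force: [0.1, -0.5, 0.4]
opening: 0.733
grip_force: 0.0
t 2.3167 U,T,z -222.92536287493058 33.338821416295374 27.00783620256007 turn err deg 0.07337735566248935 F [ 0.1 -0.5  0.4]
shift [-122.9   -3.5   -1.4]
```

```bash
python3 -m crank '[[-12,0,0,0,70],[-24,0,0,0,70],[-32,0,0,0,70],[-40,0,0,0,70],[-48,0,0,0,70],[-56,0,0,0,70],[-64,0,0,0,70],[-72,0,0,0,70],[-80,0,0,0,70],[-88,0,0,0,70]]'; python3 to.py -100 30 28;  python3 -m crank '[[-8,0,0,0,70],[-14,0,0,0,70],[-19,0,0,0,70],[-22,0,0,0,70],[-24,0,0,0,70]]'; python3 to.py -100 30 28;python3 - <<'E'
from h import *
c=env.read_camera("top");cv2.imwrite("pics/top2.png",cv2.resize(c["img"][120:270,160:360],None,fx=3.5,fy=3.5))
E
```

```text
t: 3.15
eef_pos: [521.1, -11.1, 27.2]
tcp_rot: [3.141, -0.0, -2.994]
ft_force: [-0.4, -0.9, -0.1]
opening: 0.738
grip_force: 0.0
t 3.15 U,T,z -133.89506109840985 32.35834099525997 27.163115515904824 turn err deg 0.0064282642115499515 F [-0.4 -0.9 -0.1]
shift [-33.9  -2.4  -0.8]
t: 3.57
eef_pos: [544.4, -7.6, 27.1]
tcp_rot: [3.141, -0.0, -2.994]
ft_force: [-0.2, 0.2, -0.3]
opening: 0.735
grip_force: 0.0
t 3.5667 U,T,z -110.37021956411083 32.40368825621502 27.127369068945974 turn err deg 0.00953600125333882 F [-0.2  0.2 -0.3]
shift [-10.4  -2.4  -0.9]
```

View pics/top2.png

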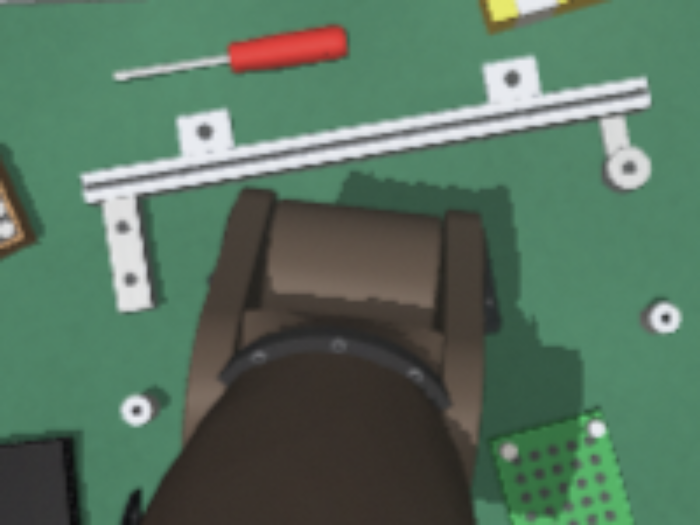

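The arm hides the tray in this view, and the force reads no contact with the fence yet. I'll keep pushing slowly and watch the force.

```bash
python3 -m crank '[[-3,0,0,0,70],[-6,0,0,0,70],[-9,0,0,0,70],[-11,0,0,0,70]]'; python3 -m crank '[[-1,0,0,0,70],[-2,0,0,0,70]]';python3 to.py -100 30 28;python3 - <<'E'
from h import *
c=env.read_camera("scene");cv2.imwrite("pics/s2.png",cv2.resize(c["img"][130:290,130:380],None,fx=3,fy=3))
E
```

```text
t: 3.95
eef_pos: [555.4, -6.0, 27.2]
tcp_rot: [3.142, 0.0, -2.994]
ft_force: [0.2, 1.0, -0.0]
opening: 0.733
grip_force: 0.0
t: 4.12
eef_pos: [557.1, -5.7, 27.2]
tcp_rot: [3.142, -0.0, -2.993]
ft_force: [0.8, -0.7, -0.5]
opening: 0.735
grip_force: 0.0
t 4.1167 U,T,z -97.53239430191738 32.38472312689383 27.204699289940393 turn err deg 0.014102234421521169 F [ 0.8 -0.7 -0.5]
shift [ 2.5 -2.4 -0.8]
```

View pics/s2.png

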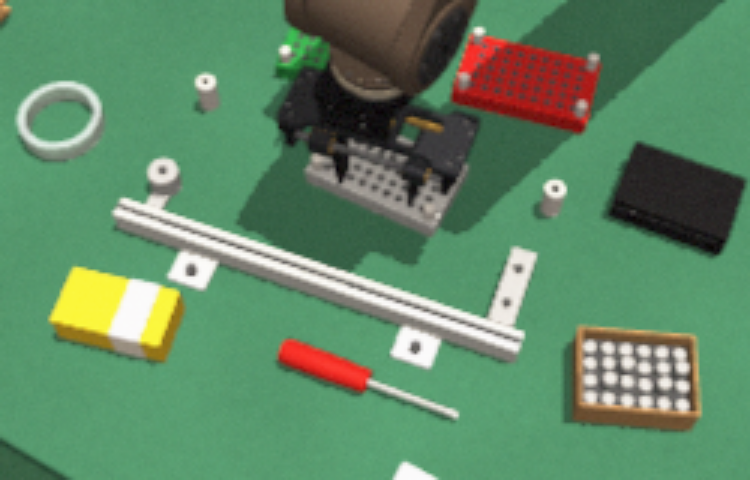

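The scene view shows the tray roughly at its old place (x 232–286, y to 207 in full-image pixels), with the fingertips apparently over it. That contradicts the TCP reading, so I'll check the projections and the wrist view.

```bash
python3 - <<'E'
from h import *
def proj(c,p):
    q=np.linalg.inv(c["pose"])@np.r_[p,1];q=c["K"]@q[:3];return (q[:2]/q[2]).round(1)
c0=dict(np.load("scene0.npz"));s=env.state();p=s["eef_pos"]
c=env.read_camera("scene");w=env.read_camera("wrist")
print("pose change",np.abs(c["pose"]-c0["pose"]).max())
print("tray0 in scene",proj(c0,[522,-13,22]),"tip mid",proj(c,p-[0,0,19]))
print("joints",s["joints"].round(3))
cv2.imwrite("pics/w2.png",w["img"])
d=cv2.absdiff(c["img"],c0["img"]).max(2);print("wrist pose",w["pose"].round(2).tolist())
for q in((245,193),(268,195)):print(q,ray(c,q,8),ray(c,q,22))
E
```

```text
pose change 0.0
tray0 in scene [258.6 185.2] tip mid [255.2 196.8]
joints [-0.129  0.635  1.882  0.     0.624 -1.848]
wrist pose [[-0.15, 0.94, 0.29, 473.98], [0.99, 0.14, 0.04, -17.62], [0.0, 0.3, -0.95, 208.12], [0.0, 0.0, 0.0, 1.0]]
(245, 193) [[560.59039289 -40.73011283]] [[567.89770425 -36.16183112]]
(268, 195) [[531.88160438  26.27768778]] [[539.5910501   29.90736707]]
```

View pics/w2.png

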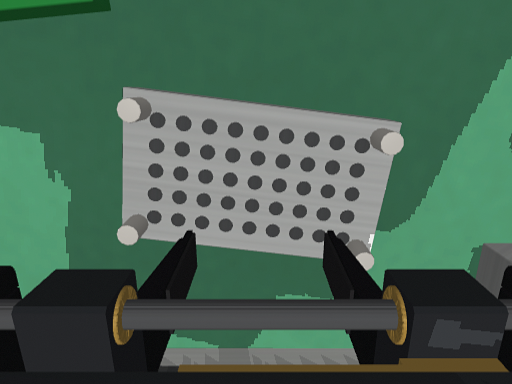

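The wrist view has image-down pointing towards the fence. The fingertips, at (192,235) and (328,235), overlap the tray's fence-side edge, and the tray is still askew, so the fingers seem to have passed over it. Next I check the tip height by projection.

```bash
python3 - <<'E'
from h import *
from m import n,t
def proj(c,p):
    q=np.linalg.inv(c["pose"])@np.r_[p,1];q=c["K"]@q[:3];return (q[:2]/q[2]).round(0).tolist()
p=env.state()["eef_pos"];w=env.read_camera("wrist");c=env.read_camera("scene")
for z in(8,23,40):
    for sg in(-1,1):
        q=np.r_[p[:2]+sg*t*37,z];print(z,sg,"wrist",proj(w,q),"scene crop",((np.array(proj(c,q))-[130,130])*3).tolist())
# tray spacers tops (z=40) and tray corners via wrist
print(ray(w,[(129,110),(392,142),(128,235),(364,261)],40).round(1).tolist())
print(ray(w,[(123,88),(400,123),(123,240),(370,258)],22).round(1).tolist())
a=cv2.resize(w["img"][180:300,100:420],None,fx=2.5,fy=2.5);b=cv2.resize(c["img"][165:215,215:300],None,fx=9,fy=6)[:, :800]
b=cv2.copyMakeBorder(b,0,0,0,800-b.shape[1],cv2.BORDER_CONSTANT);cv2.imwrite("pics/z.png",np.vstack([a,b]))
E
```

```text
fence yaw 0.1478573 x at y=0 654.8147
8 -1 wrist [200.0, 227.0] scene crop [342.0, 189.0]
8 1 wrist [317.0, 227.0] scene crop [408.0, 210.0]
23 -1 wrist [196.0, 237.0] scene crop [342.0, 183.0]
23 1 wrist [321.0, 237.0] scene crop [408.0, 204.0]
40 -1 wrist [191.0, 250.0] scene crop [342.0, 174.0]
40 1 wrist [327.0, 250.0] scene crop [411.0, 195.0]
[[492.6, -78.1], [489.0, 50.7], [558.3, -76.4], [554.8, 52.6]]
[[483.9, -88.1], [480.1, 59.6], [571.0, -85.5], [561.0, 63.2]]
```

View pics/z.png

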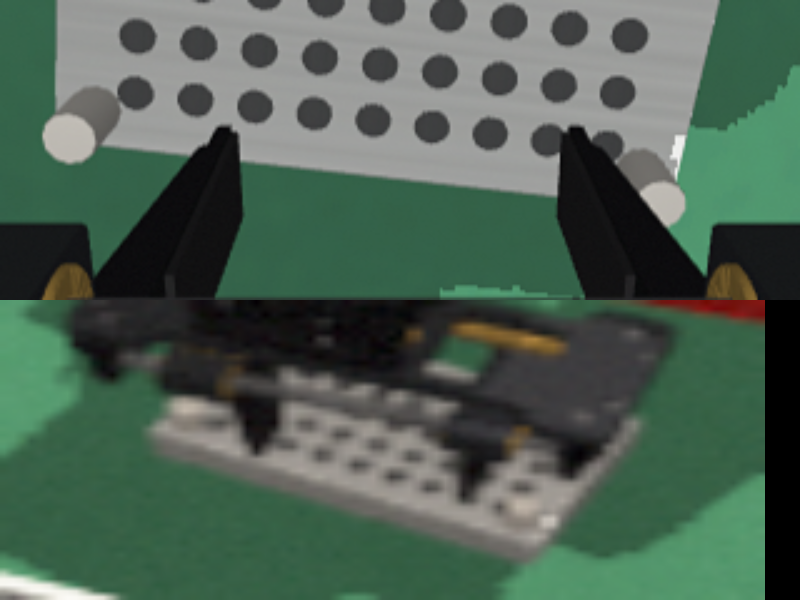

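The tray hasn't moved: its spacers average (523.7,-12.8). The fingertips are really above 22 mm and slid over it without contact. I'll raise the tool, go back, and find the bench by touch.

```bash
python3 -m crank '[[0,0,-35,0,70],[0,0,-60,0,70],[30,0,-60,0,70],[65,0,-60,0,70],[100,0,-60,0,70],[125,0,-60,0,70],[125,0,-35,0,70],[125,0,-5,0,70],[125,0,0,0,70],[125,0,0,0,70]]';python3 - <<'E'
from h import *
w=env.read_camera("wrist");c=env.read_camera("scene")
a=cv2.resize(w["img"],None,fx=.8,fy=.8);b=cv2.resize(c["img"][150:200,215:300],None,fx=8,fy=5)
b=cv2.copyMakeBorder(b,0,0,0,0,cv2.BORDER_CONSTANT);a=cv2.copyMakeBorder(a,0,0,0,680-a.shape[1],cv2.BORDER_CONSTANT);cv2.imwrite("pics/z2.png",np.vstack([a,b]))
E
```

```text
t: 5.2
eef_pos: [432.5, -24.1, 26.3]
tcp_rot: [3.14, -0.003, -2.994]
ft_force: [-0.5, 0.9, 0.2]
opening: 0.735
grip_force: 0.0
```

```bash
for i in 1; do python3 -m crank '[[0,0,2,0,70],[0,0,4,0,70],[0,0,4,0,70]]'; done
```

```text
t: 5.55
eef_pos: [433.6, -24.2, 23.7]
tcp_rot: [-3.141, 0.001, -2.993]
ft_force: [0.4, 0.1, -0.2]
opening: 0.735
grip_force: 0.0
```

View pics/z2.png

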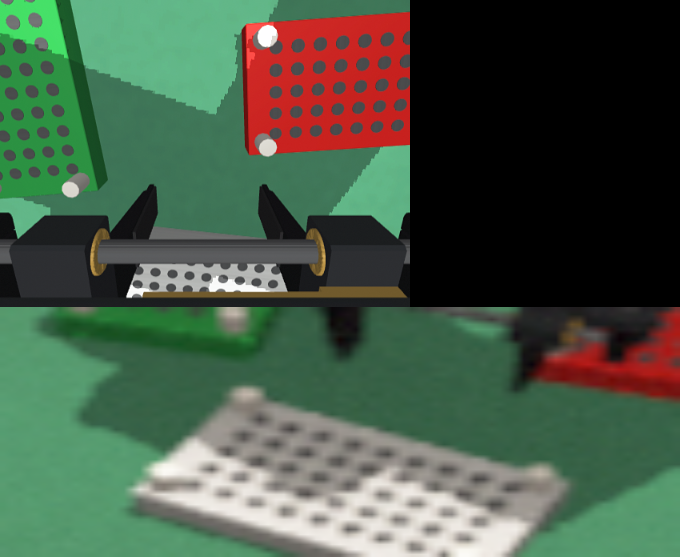

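The tray is untouched. The tips stand clear between it and the red and green decoys. I continue down in small steps.

```bash
python3 -m crank '[[0,0,1.5,0,70],[0,0,3,0,70],[0,0,3,0,70]]'|grep -E "eef|force"; python3 -m crank '[[0,0,1,0,70],[0,0,2,0,70],[0,0,2,0,70]]'|grep -E "eef|ft"; python3 to.py
```

```text
eef_pos: [433.3, -24.2, 20.1]
ft_force: [0.4, 0.7, -0.6]
grip_force: 0.0
eef_pos: [433.3, -24.2, 18.1]
ft_force: [-0.2, 0.1, 0.4]
t 6.05 U,T,z -222.66896036083511 32.39207875629374 18.05687527389166 turn err deg 0.008921134782068078 F [-0.2  0.1  0.4]
```

```bash
python3 - <<'E'
from h import *
from m import t
# tip height from first principles: left tip seen in scene at z2 moment (TCP 432.5,-24.1)
c=dict(np.load("scene0.npz"))
def proj(c,p):
    q=np.linalg.inv(c["pose"])@np.r_[p,1];q=c["K"]@q[:3];return (q[:2]/q[2]).round(1).tolist()
for z in(0,8,16,24,32,40):print(z,[proj(c,np.r_[np.array([432.5,-24.1])+k*t,z]) for k in(-37,37)])
E
```

```text
fence yaw 0.1478573 x at y=0 654.8147
0 [[258.1, 164.4], [279.1, 170.8]]
8 [[258.2, 163.0], [279.3, 169.4]]
16 [[258.2, 161.6], [279.4, 168.0]]
24 [[258.2, 160.1], [279.5, 166.6]]
32 [[258.2, 158.7], [279.7, 165.1]]
40 [[258.2, 157.2], [279.8, 163.7]]
```

Projection puts the true tip height at about 26 mm when the nominal value was 7, so the tips sit roughly level with the reported TCP. I descend another 9 mm in guarded steps.

```bash
python3 -m crank '[[0,0,1.5,0,70],[0,0,3,0,70],[0,0,3,0,70]]'|grep -E "eef|ft"; python3 -m crank '[[0,0,1.5,0,70],[0,0,3,0,70],[0,0,3,0,70]]'|grep -E "eef|ft";python3 -m crank '[[0,0,1.5,0,70],[0,0,3,0,70],[0,0,3,0,70]]'|grep -E "eef|ft"; python3 - <<'E'
from h import *
c=env.read_camera("scene");b=cv2.resize(c["img"][150:190,225:305],None,fx=8,fy=8)
cv2.imwrite("pics/z3.png",b)
E
```

```text
eef_pos: [433.3, -24.2, 15.0]
ft_force: [0.6, 0.3, 0.9]
eef_pos: [433.3, -24.2, 12.0]
ft_force: [0.1, 0.0, 0.1]
eef_pos: [433.3, -24.2, 9.0]
ft_force: [1.1, -0.8, -0.2]
```

View pics/z3.png

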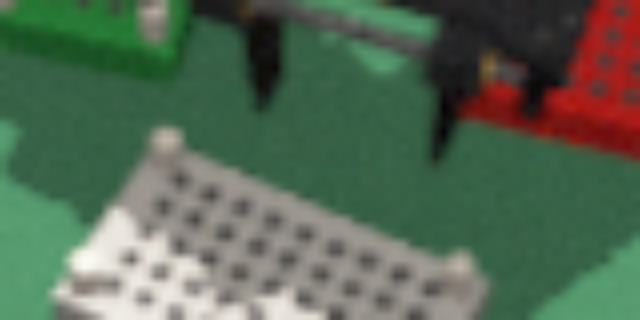

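The tips are now about 5–8 mm above the bench, left one at crop (262,110). Now I push, slowly.

```bash
python3 -m crank '[[-12,0,0,0,70],[-24,0,0,0,70],[-30,0,0,0,70],[-36,0,0,0,70],[-42,0,0,0,70],[-48,0,0,0,70],[-54,0,0,0,70],[-60,0,0,0,70],[-60,0,0,0,70]]'; python3 to.py -100 32 9; python3 - <<'E'
from h import *
from scipy.spatial.transform import Rotation
w=env.read_camera("wrist");cv2.imwrite("pics/w3.png",w["img"])
E
```

```text
t: 7.6
eef_pos: [494.0, -15.3, 9.2]
tcp_rot: [-3.141, 0.001, -2.993]
ft_force: [-0.3, -0.7, -0.6]
opening: 0.735
grip_force: 0.0
t 7.6 U,T,z -161.3262185353068 32.25093293156554 9.246812207245114 turn err deg 0.025313349848460124 F [-0.3 -0.7 -0.6]
shift [-61.3  -0.3   0.3]
```

View pics/w3.png

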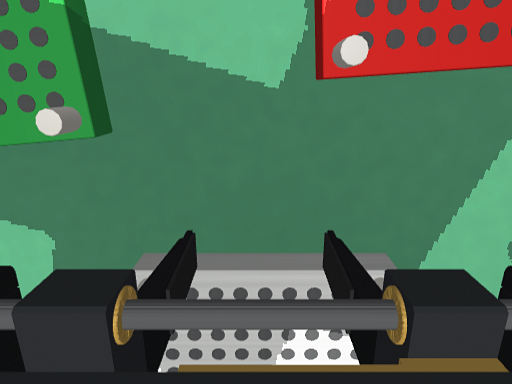

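The tray's near edge (row about 255) is now parallel to the fingers, so it is being pushed square. That was my 11th picture, one over the limit of 10, so from here I go by numbers only. I push on to the fence, watching the force.

```bash
python3 -m crank '[[-6,0,0,0,70],[-12,0,0,0,70],[-18,0,0,0,70],[-24,0,0,0,70],[-30,0,0,0,70],[-36,0,0,0,70],[-42,0,0,0,70],[-48,0,0,0,70],[-53,0,0,0,70],[-56,0,0,0,70]]'|grep -E "eef|ft"; python3 -m crank '[[-2,0,0,0,70],[-3,0,0,0,70]]'|grep -E "eef|ft";python3 -m crank '[[-2,0,0,0,70],[-3,0,0,0,70]]'|grep -E "eef|ft";python3 to.py
```

```text
eef_pos: [548.8, -7.0, 9.2]
ft_force: [-2.2, 0.4, -0.5]
eef_pos: [551.2, -6.6, 9.2]
ft_force: [-1.3, -0.3, -1.1]
eef_pos: [554.1, -6.2, 9.2]
ft_force: [-2.0, -0.5, -1.4]
t 8.8167 U,T,z -100.5404963245305 32.365874825636794 9.224917394696618 turn err deg 0.009452280528505932 F [-2.  -0.5 -1.4]
```

```bash
for i in 1; do python3 -m crank '[[-2,0,0,0,70],[-3,0,0,0,70],[-3,0,0,0,70]]'|grep -E "eef|ft"; python3 -m crank '[[-1,0,0,0,70],[-2,0,0,0,70],[-2,0,0,0,70]]'|grep -E "eef|ft";python3 -m crank '[[-1,0,0,0,70],[-2,0,0,0,70],[-2,0,0,0,70]]'|grep -E "eef|ft"; done;python3 to.py
```

```text
eef_pos: [557.3, -5.8, 9.3]
ft_force: [0.2, -0.7, -0.4]
eef_pos: [558.8, -5.4, 9.2]
ft_force: [-2.6, -0.1, 0.1]
eef_pos: [559.2, -5.2, 9.0]
ft_force: [-10.2, -1.5, 4.4]
t 9.5667 U,T,z -95.32193311173718 32.60846906209643 9.004164889326233 turn err deg 0.013872570670684672 F [-10.2  -1.5   4.4]
```

The force rises at U = −95.3, so the tray is on the fence. I back off, lift, close the fingers and move to the tray's right-hand end.

```bash
python3 -m crank '[[15,0,0,0,70],[25,0,-20,0,70],[25,0,-60,0,0],[15,-40,-70,0,0],[0,-80,-70,0,0],[-30,-117,-70,0,0],[-52,-120,-70,0,0],[-52,-120,-70,0,0],[-52,-120,-70,0,0]]'; python3 to.py -43 -85 9
python3 - <<'E'
from m import *
# tray outline now: from wrist and top
for nm in("top",):
    c=env.read_camera(nm);h=cv2.cvtColor(c["img"],cv2.COLOR_BGR2HSV)
    mk=((h[...,1]<70)&(h[...,2]>60));ys,xs=np.where(mk);p=(ray(c,np.c_[xs,ys],22)-e);U=p@n;T=p@t
    k=(U>-95)&(U<-8)&(T>-120)&(T<170)
    print(nm,k.sum(),np.percentile(U[k],[1,99]),np.percentile(T[k],[1,99]))
E
```

```text
t: 10.32
eef_pos: [630.8, -116.8, 78.8]
tcp_rot: [-3.141, 0.001, -2.994]
ft_force: [-0.2, 1.1, -0.6]
opening: 0.297
grip_force: 0.0
t 10.3167 U,T,z -40.910455744840824 -88.33419165140488 78.82459738048885 turn err deg -0.031107428922453228 F [-0.2  1.1 -0.6]
shift [ 2.1  3.3 69.8]
fence yaw 0.1478573 x at y=0 654.8147
top 2650 [-93.31541805  -8.79180374] [-117.62830634  110.18639749]
```

```bash
python3 -m crank '[[2,3,0,0,0],[2,3,0,0,0],[2,3,0,0,0],[2,3,30,0,0],[2,3,55,0,0],[2,3,66,0,0],[2,3,70,0,0],[2,3,70,0,0]]'; python3 to.py -43 20 9
```

```text
t: 11.03
eef_pos: [627.4, -113.3, 8.8]
tcp_rot: [3.141, -0.001, -2.993]
ft_force: [-0.3, -0.9, -0.3]
opening: 0.004
grip_force: 0.0
t 11.0333 U,T,z -43.80890507603695 -84.37852165419258 8.834765061465147 turn err deg 0.020881558129024293 F [-0.3 -0.9 -0.3]
shift [-8.000e-01  1.044e+02 -1.000e-01]
```

```bash
python3 -m crank '[[0,15,0,0,0],[0,27,0,0,0],[0,33,0,0,0],[0,39,0,0,0],[0,45,0,0,0],[0,51,0,0,0],[0,57,0,0,0],[0,63,0,0,0],[0,69,0,0,0],[0,75,0,0,0]]'|grep -E "eef|ft"; python3 to.py -43 20 9
cat > chk.py <<'E'
from m import *
for nm in("top","scene"):
    c=env.read_camera(nm);h=cv2.cvtColor(c["img"],cv2.COLOR_BGR2HSV)
    mk=((h[...,1]<80)&(h[...,2]>60));ys,xs=np.where(mk);p=(ray(c,np.c_[xs,ys],22)-e);U=p@n;T=p@t
    out=[]
    for t0 in range(20,170,15):
        k=(abs(T-t0)<4)&(U>-130)&(U<-30);out.append(round(float(U[k].min()),1) if k.any() else None)
    k=(U>-80)&(U<-30)&(T>-50)&(T<178)
    print(nm,"near edge U at T=20..",out,"T range",np.percentile(T[k],[.5,99.5]).round(1))
E
python3 chk.py
```

```text
eef_pos: [616.6, -38.9, 9.2]
ft_force: [0.7, -2.9, 2.7]
t 11.8667 U,T,z -43.56631864359694 -9.189534207376143 9.243830353985766 turn err deg 0.00026839975978692083 F [ 0.7 -2.9  2.7]
shift [-0.6 29.2  0.2]
fence yaw 0.1478573 x at y=0 654.8147
top near edge U at T=20.. [-129.1, -129.0, -129.4, -129.3, -129.7, -129.7, -129.6, -129.6, -110.6, None] T range [-49.1 147. ]
scene near edge U at T=20.. [-130.0, -128.5, -129.4, -125.7, -85.9, -85.6, -85.5, -85.3, -89.6, None] T range [ -3.8 149.7]
```

Tray is following along the fence and staying flat (near edge U ≈ −85.5 along its length). Now the remaining ~30 mm.

```bash
python3 -m crank '[[0,6,0,0,0],[0,12,0,0,0],[0,18,0,0,0],[0,23,0,0,0],[0,26,0,0,0],[0,28,0,0,0]]'|grep -E "eef|ft"; for i in 1; do python3 -m crank '[[0,1,0,0,0],[0,2,0,0,0],[0,2,0,0,0]]'|grep -E "eef|ft"; python3 -m crank '[[0,1,0,0,0],[0,2,0,0,0],[0,2,0,0,0]]'|grep -E "eef|ft";done; python3 to.py; python3 chk.py
```

```text
eef_pos: [612.3, -11.0, 9.1]
ft_force: [0.3, -1.2, -1.0]
eef_pos: [612.1, -9.6, 9.2]
ft_force: [-0.4, -0.6, 0.5]
eef_pos: [611.9, -7.7, 9.2]
ft_force: [-0.1, -0.0, -0.8]
t 12.9667 U,T,z -43.57644786402014 22.3868296044119 9.24274849439273 turn err deg 0.007355337652721686 F [-0.1 -0.  -0.8]
fence yaw 0.1478573 x at y=0 654.8147
top near edge U at T=20.. [-129.1, -129.0, -129.4, -129.3, -129.7, -129.7, -129.6, -129.6, -130.0, -129.9] T range [-49.2 176.8]
scene near edge U at T=20.. [None, -128.5, -129.4, -127.9, -129.9, -129.7, -85.5, -85.3, -85.2, -86.0] T range [-45.3 177.1]
```

```bash
for i in 1; do python3 -m crank '[[0,1,0,0,0],[0,2,0,0,0],[0,2,0,0,0]]'|grep -E "eef|ft"; python3 -m crank '[[0,1,0,0,0],[0,1.5,0,0,0],[0,1.5,0,0,0]]'|grep -E "eef|ft";python3 -m crank '[[0,1,0,0,0],[0,1.5,0,0,0],[0,1.5,0,0,0]]'|grep -E "eef|ft"; done; python3 to.py
```

```text
eef_pos: [611.6, -5.6, 9.3]
ft_force: [0.2, -0.6, -0.3]
eef_pos: [611.4, -4.1, 9.2]
ft_force: [1.3, -0.8, -1.1]
eef_pos: [611.2, -3.1, 9.3]
ft_force: [-0.3, -5.1, 0.0]
t 13.8167 U,T,z -43.60765548290439 27.022784348237085 9.25747295044949 turn err deg 0.022931550912487317 F [-0.3 -5.1  0. ]
```

```bash
python3 -m crank '[[0,0.5,0,0,0],[0,1,0,0,0],[0,1,0,0,0]]'|grep -E "eef|ft"; python3 -m crank '[[0,-15,0,0,0],[0,-25,-10,0,0],[0,-25,-45,0,0],[20,-10,-70,0,0],[50,20,-70,0,0],[75,50,-70,0,0],[80,75,-70,0,0],[80,80,-70,0,0],[80,80,-70,0,0]]' ; python3 to.py -120 108 9; python3 chk.py
```

```text
eef_pos: [611.2, -3.0, 9.3]
ft_force: [0.6, -11.6, -0.8]
t: 14.82
eef_pos: [520.3, 66.3, 80.2]
tcp_rot: [3.141, 0.001, -2.992]
ft_force: [1.5, -0.2, 0.2]
opening: 0.002
grip_force: 0.0
t 14.8167 U,T,z -123.26113924778232 109.00601540114201 80.17533134526336 turn err deg 0.1043860948813742 F [ 1.5 -0.2  0.2]
shift [-3.2 -1.  71.2]
fence yaw 0.1478573 x at y=0 654.8147
top near edge U at T=20.. [-110.6, -92.0, -91.1, -128.5, -129.7, -129.7, -129.6, -129.6, -130.0, -129.9] T range [ 31.5 176.9]
scene near edge U at T=20.. [None, -89.7, -86.2, -86.0, -85.9, -85.6, -85.5, -85.3, -85.2, -86.0] T range [ 31.5 177.1]
```

```bash
python3 -m crank '[[0,-1,30,0,0],[0,-1,55,0,0],[0,-1,68,0,0],[0,-1,71,0,0],[-10,-1,71,0,0],[-18,-1,71,0,0],[-22,-1,71,0,0],[-24,-1,71,0,0],[-25,-1,71,0,0]]'|grep -E "eef|ft"; python3 -m crank '[[-1,0,0,0,0],[-2,0,0,0,0],[-2,0,0,0,0]]'|grep -E "eef|ft";python3 -m crank '[[-1,0,0,0,0],[-1,0,0,0,0]]'|grep -E "eef|ft"; python3 to.py
```

```text
eef_pos: [545.8, 68.3, 8.9]
ft_force: [0.1, -0.2, -1.1]
eef_pos: [547.0, 68.6, 8.4]
ft_force: [-1.1, 0.2, -0.0]
eef_pos: [547.7, 68.7, 8.3]
ft_force: [-0.6, 0.2, 0.2]
t 16.0833 U,T,z -95.8389709380989 107.43466373110174 8.257355864384506 turn err deg 0.013700900195163577 F [-0.6  0.2  0.2]
```

```bash
python3 -m crank '[[-1,0,0,0,0],[-1,0,0,0,0]]'|grep -E "eef|ft"; python3 -m crank '[[-1,0,0,0,0],[-1,0,0,0,0]]'|grep -E "eef|ft";python3 to.py
```

```text
eef_pos: [548.0, 68.8, 8.1]
ft_force: [-4.8, -0.8, 3.4]
eef_pos: [548.1, 68.9, 8.1]
ft_force: [-8.6, -2.5, 5.4]
t 16.4167 U,T,z -95.41365928445401 107.51166476073368 8.073700485960087 turn err deg 0.01815995677392149 F [-8.6 -2.5  5.4]
```

Firm contact at the same U as before, so the tray is seated on the fence. I retreat clear and check.

```bash
python3 -m crank '[[10,0,0,0,0],[25,0,-5,0,0],[30,0,-45,0,0],[40,-30,-85,0,0],[60,-65,-120,0,0],[65,-105,-120,0,0],[65,-145,-120,0,0],[65,-185,-120,0,0],[65,-220,-120,0,0],[65,-240,-120,0,0]]'|grep -E "eef|ft"; python3 - <<'E'
from m import *
for nm in("top","scene"):
    c=env.read_camera(nm);h=cv2.cvtColor(c["img"],cv2.COLOR_BGR2HSV)
    v2=h[...,2]
    mk=((h[...,1]<80)&(v2>60));ys,xs=np.where(mk);p=ray(c,np.c_[xs,ys],22)-e;U=p@n;T=p@t
    print(nm,"near",[round(float(U[(abs(T-a)<4)&(U>-105)&(U<-30)].min()),1) for a in range(40,176,15)],
      "right end",[round(float(T[(abs(U-a)<4)&(T>-40)&(T<178)].min()),1) for a in(-75,-60,-45,-30,-15)])
    # green (bench) pixels within the seam lines
    g=~mk;ys,xs=np.where(g);
    for z in(22,):
        p=ray(c,np.c_[xs,ys],z)-e;U=p@n;T=p@t
        print(" bench-coloured px: T hist 170-190",np.histogram(T[(U>-70)&(U<-15)],np.arange(168,194,3))[0]," U hist",np.histogram(U[(T>50)&(T<160)],np.arange(-10,6,2.5))[0])
    sp=cv2.inRange(h,(0,0,0),(180,60,255))
E
```

```text
eef_pos: [521.5, -181.8, 128.7]
ft_force: [0.5, 0.7, 0.1]
fence yaw 0.1478573 x at y=0 654.8147
top near [-88.1, -87.6, -86.3, -88.4, -88.3, -88.2, -88.2, -86.4, -86.8, -86.7] right end [31.9, 31.9, 31.8, 32.2, 32.1]
 bench-coloured px: T hist 170-190 [0 0 0 0 0 0 0 0]  U hist [0 0 0 0 0 0]
scene near [-90.8, -85.0, -83.7, -85.7, -85.6, -85.4, -85.3, -85.0, -84.9, -91.3] right end [31.4, 32.3, 31.6, 30.9, 31.4]
 bench-coloured px: T hist 170-190 [0 0 0 0 0 0 0 0]  U hist [0 0 0 0 0 0]
```

Tray home: near edge parallel at U ≈ −86, right end at T ≈ 32 (home 32), with no bench visible in either seam. I hand it in.

```bash
python3 -c "
from cell import env
print(env.state()['t']);print(env.job_done())"
```

```text
17.35
the job is handed in; nothing more can be done
None
```

By my camera and force checks, the tray lies flat against the fence with its end against the square block; it was handed in at 17.4 s, the first pass having slid over the tray because the tips sat about 19 mm higher than stated, and I viewed 11 pictures, one over the limit of 10.

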